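# Close up the stamp chest

### The arm

A 6-joint arm with a two-finger parallel gripper is mounted at the origin on the work surface. World frame = base frame: x ahead of the robot, y to its left, z up, the work surface at z = 0. Lengths are in m, angles in rad, forces in N, time in s.
With the tool pointing down it reaches from about 0.35 to 0.925 m from the base axis. Payload 6.4 kg.
Tool frame: the origin (TCP) lies between the finger pads; the fingertips stand 17 mm ahead of it and the grasp point (between the pads) lies 2 mm behind it; x points along the fingers, y is the direction in which the jaws open and shut, and the axes are right-handed (so a half turn about x gives the same grasp; the last joint's range is limited). The gripper opens to 94 mm and grips with 3 to 60 N. Pads are 16 mm wide; open, the fingers measure 119 mm over their backs; the gripper's body (75 mm by 177 mm) begins 78 mm behind the grasp point.
Start: joints at [1.12, 0.245, 1.558, -0, 1.339, -0.174], TCP at [0.178, 0.625, 0.222] pointing down, gripper open.
Joint ranges: [-3.13, 3.13], [-1.02, 2.26], [0.13, 2.54], [-0.95, 4.09], [0.21, 2.88], [-2.74, 2.74]. Speed limits (rad/s): [2.57, 2.57, 3.14, 3.14, 3.14, 3.14].

### API

Orientations are given as a unit quaternion [w, x, y, z].
In Python, from station import bot gives the robot as it stands. Calls block until the motion is done:
- bot.move_to(position, orientation): joint-space move of the TCP to a pose.
- bot.move_l(position, orientation=None, rate=0.15, threshold=None): straight line of the TCP; orientation=None keeps the orientation; rate is the mean speed in m/s. With threshold (N) it stops when the force on the tool has changed by that much, and returns True; else False.
- bot.move_j(angles): joint-space move.
- bot.gripper_to(opening, force=None): opening from 0.0 (shut) to 1.0 (fully open); force is the grip in N (None keeps the last); returns when the fingers have stopped.
- bot.hold(seconds).
- bot.inverse_kinematics(position, orientation): joint angles nearest the present ones, or None.
- bot.sense(): the state.
- bot.snapshot(name): name is "scene" or "top"; returns (picture, depth): 420x560x3 uint8, blue, green, red; 420x560 float32, m along the optical axis (not along the pixel's ray), 0 where there is no reading.
- bot.camera_info(name): a dict with "camera_matrix" (3x3 intrinsics, pixels), "k1" (the pictures are not rectified: a ray, as slopes to the right and down, at radius r is drawn at 1 + k1 r^2 times it, then the intrinsics apply), "extrinsics" (4x4, takes a point from world to camera coordinates). Camera axes: x right, y down, z forward; pixel columns grow to the right and rows downward; lengths in m; the calibration is good to about 2 mm. A picture is of the moment at which its call begins. camera_info takes no time and is no camera call.
A pose or a line that the arm cannot do raises bot.Unreachable and nothing moves.
- bot.finish_job(): hands the job in, once; it reports no verdict.
The state is a dict: "clock": time; "joints": joint angles; "qd": joint speeds; "joint_efforts": joint torques, N m; "position": TCP position; "tcp_rot": TCP orientation; "contact_force": force on the tool from outside, world axes, zero at the start; "moment": the same for the moment, N m; "grip_width": opening from 0.0 (shut) to 1.0 (fully open).
Only numpy, scipy, OpenCV 4.12 (cv2) and the standard library are available. Lean on these libraries where they do the work, as an engineer would, in place of code of your own. Each camera call takes 0.05 s, during which the arm holds its last target.

### The job

Close up the wooden stamp chest using only the fingertips, with nothing gripped: push both open drawers fully home, in either order, and only after that push the raised lid down until it is fully shut. Do not slam anything, pull a drawer further out or raise the lid further, and leave everything else on the board and in the tray where it is.

Things in the scene. Friction and masses are not known exactly. Their poses are not given: they have to be found in the camera images.
- chest: fixed wooden stamp chest, 160 deep (x) x 270 wide (y) x 110 tall without its lid; origin at the centre of its underside, 10 above the table on a plywood board 10 thick. Own axes: x from its drawer fronts towards its back (drawers are pushed shut along +x), y to the left, z up. It is turned a little about z (sizes in mm)
- drawer_left (a joint): how far the left drawer (+y side) stands out, m: 0 shut (its front lies against the chest), starts at 0.03 to 0.07, grows as it comes out along the chest's -x. Slides with a drag of about 2 N and stays where left. Its front is 127 wide, 60 high (12 to 72 above the board), 12 thick (sizes in mm)
- drawer_right (a joint): the same for the right drawer (-y side)
- drawer_left_knob (a point): centre of the flat outer face of the left drawer's brass knob: a disc of radius 13, 26 out from the drawer front, 42 above the board, at the middle of the front's width; moves with the drawer. Knob or front may be pushed (sizes in mm)
- drawer_right_knob (a point): the same for the right drawer
- lid (a joint): angle of the lid, rad: 0 shut (level, on the chest's rim), starts at 0.95 to 1.3, leaning over the tray towards the robot. Hinged along the top of the chest's back. Stiff hinge: it stays at any angle; 1 to 3 N at its free edge, square to the outer face, closes it. It does not spring or fall
- lid_hinge (a point): middle of the hinge axis (the axis runs along the chest's y), on the lid's underside, 80 behind the chest's centre and 110 above the board. Site axes turn with the lid: x along the lid away from its free edge, z out of its outer face (sizes in mm)
- lid_edge (a point): middle of the lid's free edge, on its outer (upper when shut) face: 172 from the hinge axis. The lid is a flat plank 172 x 270 x 10 with no handle (sizes in mm)
- glue_bottle: upright white glue bottle, radius 28, 150 tall, beside the chest's left end, on the board; origin at the centre of its underside; bystander, sizes in mm
- beaker: open glass beaker, rim radius 34, 85 tall, beside the chest's right end, on the board; origin at the centre of its underside; bystander, sizes in mm
- rivet_jar: small jar with a steel lid, radius 19, 32 tall, on the board in front of the chest between the paths of the two drawers; origin at the centre of its underside; bystander, sizes in mm
- bone_folder: flat white strip 150 x 22 x 6 lying on the board, in front and to the left of the chest; origin at the centre of its underside; bystander, sizes in mm
- stitch_block: cork block 60 x 45 x 35 on the board, in front and to the right of the chest; origin at the centre of its underside; bystander, sizes in mm
- thread_tin: flat steel tin, radius 22, 18 tall, lying in the chest's top tray (stays inside, clear of the shut lid); origin at the centre of its underside; bystander, sizes in mm
- brass_stamp: square brass rod 75 x 12 x 12 lying in the chest's top tray (stays inside, clear of the shut lid); origin at the centre of its underside; bystander, sizes in mm

How it is judged:
On the way, in this order (a step that is already met when the one before it is completed fails the run):
1. both drawers are pushed home while the lid is still up (value of joint each of drawer_left, drawer_right below 0.004 m and value of joint lid above 0.5 rad), for 0.2 s.
2. the lid is pushed shut (value of joint each of drawer_left, drawer_right below 0.004 m and value of joint lid below 0.04 rad), for 0.2 s.
At the end, for the whole second after the job is handed in: Both drawers within 4 mm of fully home and the lid within 0.04 rad of shut (about 7 mm at its edge), all at rest; every bystander within 30 mm of where it stood (all of step 2 and velocity of joint drawer_left between -0.01 and 0.01 m/s and velocity of joint drawer_right between -0.01 and 0.01 m/s and velocity of joint lid between -0.05 and 0.05 rad/s and distance of each of glue_bottle, beaker, rivet_jar, bone_folder, stitch_block, thread_tin, brass_stamp from where it was at the start of the episode below 0.03 m); the robot touches nothing.
It fails at once if a drawer is slammed (over 0.5 m/s) (velocity of joint any of drawer_left, drawer_right below -0.5 m/s).
It fails at once if the lid is slammed (over 2.5 rad/s) (velocity of joint lid below -2.5 rad/s).
It fails at once if a drawer is pulled further out (beyond 85 mm) (value of joint any of drawer_left, drawer_right above 0.085 m).
It fails at once if the lid is raised further (beyond 1.42 rad) (value of joint lid above 1.42 rad).
It fails at once if a bystander is moved or lifted by 30 mm, or tipped over (distance of any of glue_bottle, beaker, rivet_jar, bone_folder, stitch_block, thread_tin, brass_stamp from where it was at the start of the episode above 0.03 m or angle between any of glue_bottle, beaker, rivet_jar's own z axis and vertical above 0.5 rad).
It also fails if it takes over 58 s, if anything falls off the work surface, if the arm or the gripper's body presses on something with over 40 N, if the wrist force passes 120 N, or if a joint passes its speed limit or range.

## Working session

There is one attempt and no reset: what is moved stays moved. The work goes in short steps, each a Python script; the robot and the scene stay as the last script left them, time stands still between calls to the robot, and variables do not carry over. Pictures are saved under pics/ and viewed, and the job is handed in when it is done.

```bash
ls; mkdir -p pics
python3 - <<'E'
from station import bot
import cv2,numpy as np
print(bot.sense())
for n in("scene","top"):
    p,d=bot.snapshot(n);cv2.imwrite(f"pics/{n}0.png",p);np.save(f"pics/{n}0.npy",d);c=bot.camera_info(n);print(n,c);np.save(f"pics/{n}0_c.npy",p)
E
```

```text
pics
{'clock': 0.0, 'joints': array([ 1.11989682e+00,  2.45789553e-01,  1.55897630e+00, -1.36180375e-05,
        1.33869060e+00, -1.74084674e-01]), 'qd': array([-0.00064356,  0.0008657 , -0.00159437,  0.00238926,  0.00100741,
        0.00026422]), 'joint_efforts': array([-1.79588977e-03, -4.15818930e+01, -3.14610136e+01,  6.84419763e-02,
        3.31954658e-02, -1.50482529e-04]), 'position': array([0.17738354, 0.62475209, 0.22138129]), 'tcp_rot': array([ 0.70014643,  0.09692703,  0.70054267, -0.09818398]), 'contact_force': array([-0.53505561, -0.81714619, -0.9890046 ]), 'moment': array([ 0.03085138, -0.00840081,  0.00486532]), 'grip_width': 0.9987185025675204}
scene {'camera_matrix': array([[470.02352878,   0.        , 268.87407953],
       [  0.        , 470.02352878, 205.53243459],
       [  0.        ,   0.        ,   1.        ]]), 'k1': -0.12123266628019173, 'extrinsics': array([[-0.98499819, -0.1725456 ,  0.00256363,  0.6129547 ],
       [-0.1596556 ,  0.90557504, -0.39299357,  0.09639915],
       [ 0.06548775, -0.38750725, -0.91953765,  0.93460436],
       [ 0.        ,  0.        ,  0.        ,  1.        ]])}
top {'camera_matrix': array([[540.23372183,   0.        , 274.23735843],
       [  0.        , 540.23372183, 212.52354589],
       [  0.        ,   0.        ,   1.        ]]), 'k1': -0.02757147044722552, 'extrinsics': array([[-0.09776254, -0.99520633,  0.00261601,  0.06395909],
       [-0.97284369,  0.09501098, -0.21106415,  0.60166031],
       [ 0.20980382, -0.02317914, -0.97746871,  0.91719886],
       [ 0.        ,  0.        ,  0.        ,  1.        ]])}
```

View pics/scene0.png

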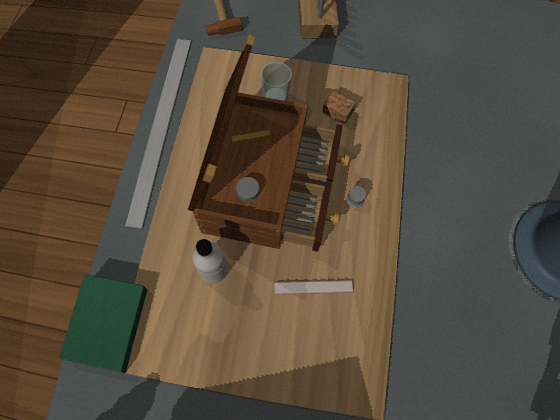

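View pics/top0.png

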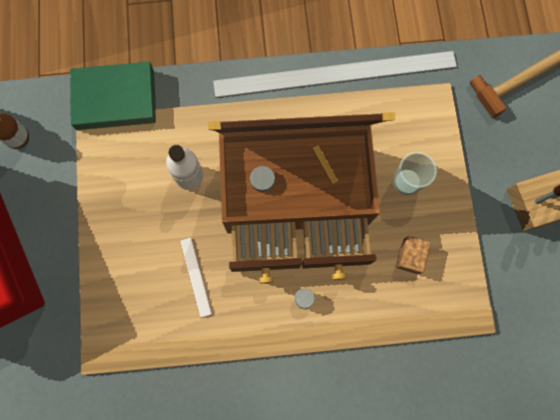

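Both views show the chest with the lid up, at the top edge of the top view. The left knob is at about (265,277), the right knob at (339,272) and the jar at (304,298) in that view. I'll deproject these next.

```bash
cat > h.py <<'E'
import numpy as np,cv2
from station import bot
def cloud(n,d):
    c=bot.camera_info(n);K=c["camera_matrix"];T=c["extrinsics"];k1=c["k1"]
    v,u=np.mgrid[:420,:560].astype(float)
    pts=np.stack([u.ravel(),v.ravel()],1)[:,None]
    q=cv2.undistortPoints(pts,K,np.array([k1,0,0,0.]))[:,0].reshape(420,560,2)
    P=np.concatenate([q*d[...,None],d[...,None]],-1)
    W=(P-T[:3,3])@T[:3,:3]
    W[d<=0]=np.nan
    return W
def proj(n,X):
    c=bot.camera_info(n);T=c["extrinsics"]
    return cv2.projectPoints(np.asarray(X,float).reshape(-1,1,3),cv2.Rodrigues(T[:3,:3])[0],T[:3,3],c["camera_matrix"],np.array([c["k1"],0,0,0.]))[0][:,0]
E
python3 - <<'E'
from h import *
for n in("scene","top"):
    d=np.load(f"pics/{n}0.npy");W=cloud(n,d);np.save(f"pics/{n}_W.npy",W)
    px=dict(scene=dict(knobL=(336,218),knobR=(348,159),jar=(358,194),bot=(205,247),beak=(277,70),tabR=(250,40),tabL=(209,173),board=(370,300),folder=(314,287),block=(341,103)),
     top=dict(knobL=(265,277),knobR=(339,272),jar=(304,298),bot=(177,153),beak=(417,165),tabR=(389,117),tabL=(214,126),board=(150,300),folder=(196,278),block=(414,252),tin=(262,178),rimF=(300,219),lid1=(260,122),lid2=(340,120),frontL=(265,263),frontR=(340,259)))[n]
    for k,(u,v) in px.items(): print(n,k,W[v,u].round(3), np.nanmedian(W[v-2:v+3,u-2:u+3].reshape(-1,3),0).round(3))
E
```

```text
scene knobL [0.487 0.035 0.067] [0.487 0.034 0.065]
scene knobR [ 0.477 -0.098  0.065] [ 0.477 -0.1    0.065]
scene jar [ 0.447 -0.034  0.045] [ 0.447 -0.034  0.045]
scene bot [0.7   0.163 0.163] [0.701 0.163 0.162]
scene beak [ 0.655 -0.289  0.072] [ 0.655 -0.288  0.072]
scene tabR [ 0.685 -0.169  0.288] [ 0.685 -0.169  0.288]
scene tabL [0.695 0.09  0.289] [0.695 0.089 0.288]
scene board [0.398 0.167 0.012] [0.398 0.167 0.012]
scene folder [0.507 0.161 0.015] [0.507 0.161 0.017]
scene block [ 0.505 -0.244  0.048] [ 0.505 -0.245  0.047]
top knobL [0.49  0.033 0.068] [0.49  0.033 0.064]
top knobR [ 0.487 -0.1    0.059] [ 0.487 -0.1    0.062]
top jar [ 0.448 -0.033  0.042] [ 0.448 -0.033  0.043]
top bot [0.701 0.159 0.161] [0.701 0.159 0.161]
top beak [ 0.673 -0.272  0.049] [ 0.674 -0.273  0.049]
top tabR [ 0.683 -0.17   0.287] [ 0.682 -0.17   0.287]
top tabL [0.692 0.084 0.289] [0.692 0.084 0.288]
top board [0.474 0.25  0.009] [0.474 0.249 0.012]
top folder [0.505 0.161 0.017] [0.505 0.161 0.017]
top block [ 0.511 -0.242  0.046] [ 0.511 -0.242  0.046]
top tin [0.658 0.021 0.112] [0.658 0.021 0.111]
top rimF [ 0.579 -0.037  0.111] [ 0.58  -0.037  0.107]
top lid1 [0.693 0.018 0.286] [0.693 0.018 0.286]
top lid2 [ 0.685 -0.098  0.285] [ 0.686 -0.098  0.284]
top frontL [0.513 0.03  0.082] [0.513 0.03  0.084]
top frontR [ 0.507 -0.101  0.083] [ 0.507 -0.101  0.084]
```

Run:
```python
from h import *
for n in("scene","top"):
    W=np.load(f"pics/{n}_W.npy")
    P=W.reshape(-1,3);P=P[~np.isnan(P[:,0])]
    x,y,z=P.T
    L=P[(z>.15)&(z<.275)&(x>.6)&(x<.8)&(y>-.16)&(y<.08)]
    for i in range(4):
        c=np.median(L,0) if i==0 else L.mean(0);_,s,V=np.linalg.svd(L-c,full_matrices=False);nn=V[2];r=(L-c)@nn;L=L[abs(r)<max(.003,2*r.std())]
    nn=nn*np.sign(nn[2]) ; print(n,'lid',len(L),c.round(3),nn.round(4),'yaw from normal',np.arctan2(-nn[1],-nn[0]).round(4),'theta',np.arctan2(np.hypot(nn[0],nn[1]),nn[2]).round(3),r.std())
    # front rim: points z .105-.13, x .55-.62
    def line(m,lab,side):
        Q=P[m];ys=np.arange(Q[:,1].min(),Q[:,1].max(),.008);o=[]
        for a in ys:
            q=Q[(Q[:,1]>=a)&(Q[:,1]<a+.008)]
            if len(q)>2:o.append((a+.004,np.percentile(q[:,0],side),np.median(q[:,2])))
        o=np.array(o)
        if len(o)>4:
            f=np.polyfit(o[:,1-1],o[:,1],1);res=o[:,1]-np.polyval(f,o[:,0]);k=abs(res)<.004;f=np.polyfit(o[k,0],o[k,1],1)
            print(n,lab,'x=',f.round(4),'y',o[k,0].min(),o[k,0].max(),k.sum(),'/',len(o),'z',np.median(o[:,2]).round(4))
    line((z>.112)&(z<.13)&(x>.54)&(x<.62)&(y>-.16)&(y<.11),'rimfront',8)
    line((z>.068)&(z<.09)&(x>.49)&(x<.55)&(y>-.02)&(y<.08),'frontL',8)
    line((z>.068)&(z<.09)&(x>.49)&(x<.55)&(y<-.06)&(y>-.15),'frontR',8)
    line((z>.27)&(x>.6)&(x<.8)&(y>-.16)&(y<.08),'lidtop',50)
    for lab,a,b in(('L',0.,.07),('R',-.13,-.07)):
        m=(z>.04)&(z<.075)&(x<.500)&(x>.46)&(y>a)&(y<b);Q=P[m];print(n,'knob',lab,len(Q),np.percentile(Q,[3,50,97],axis=0).round(4).tolist())
    m=(z>.112)&(z<.13)&(x>.54)&(x<.78)&(y>-.22)&(y<.14);Q=P[m];print('rim rect',cv2.minAreaRect(Q[:,:2].astype(np.float32)*1000))
    m=(z>.03)&(z<.06)&(np.hypot(x-.448,y+.033)<.03);print('jar',np.percentile(P[m],[2,50,98],axis=0).round(4).tolist())
```

```text
scene lid 675 [ 0.719 -0.033  0.216] [ 0.9467 -0.0366  0.3201] yaw from normal 3.103 theta 1.245 0.00017059060415967666
scene rimfront x= [0.0413 0.5833] y -0.15558832959688093 0.09241167040311929 32 / 32 z 0.1216
scene frontL x= [0.0362 0.5083] y -0.015748512337209572 0.08025148766279043 13 / 13 z 0.0834
scene frontR x= [0.0386 0.5069] y -0.14571994257421583 -0.057719942574215755 12 / 12 z 0.0839
scene lidtop x= [0.0375 0.6918] y -0.15587673563325816 0.07612326436674205 30 / 30 z 0.286
scene knob L 99 [[0.483, 0.0225, 0.0524], [0.4899, 0.0342, 0.0622], [0.4987, 0.0423, 0.0669]]
scene knob R 113 [[0.4764, -0.1081, 0.0517], [0.4845, -0.0971, 0.061], [0.4988, -0.0883, 0.0676]]
rim rect ((666.0634765625, -19.020767211914062), (318.6522521972656, 168.72923278808594), 87.61395263671875)
jar [[0.4334, -0.0508, 0.0314], [0.4493, -0.033, 0.0432], [0.4652, -0.0187, 0.0463]]
top lid 514 [ 0.708 -0.039  0.217] [ 0.9461 -0.0385  0.3216] yaw from normal 3.1009 theta 1.243 7.318045177576452e-05
top rimfront x= [0.0412 0.5817] y -0.15574803812016833 0.0922519618798319 32 / 32 z 0.1211
top frontL x= [0.0417 0.5062] y -0.01576740405826671 0.08023259594173329 13 / 13 z 0.083
top frontR x= [0.0472 0.506 ] y -0.14591709708226522 -0.05791709708226514 12 / 12 z 0.0829
top lidtop x= [0.0404 0.6911] y -0.1556977486714058 0.07630225132859442 30 / 30 z 0.2858
top knob L 128 [[0.4811, 0.0205, 0.0474], [0.4877, 0.0317, 0.0615], [0.4992, 0.0426, 0.0674]]
top knob R 161 [[0.4749, -0.1114, 0.0502], [0.4835, -0.0994, 0.0607], [0.4992, -0.088, 0.0675]]
rim rect ((661.2778930664062, -18.004669189453125), (318.27203369140625, 162.07659912109375), 87.68839263916016)
jar [[0.4325, -0.0501, 0.0349], [0.4479, -0.0343, 0.0432], [0.4634, -0.0185, 0.0467]]
```

Two-view measurements:

| Item | Measured |
|---|---|
| Chest yaw | -0.040 |
| Chest centre | about (.661, -.040) |
| Lid angle | about 1.244 |
| Drawers | out about 63 mm |

These agree with each other and with the sizes given. Next I'll push the drawers by their knobs with the fingers shut and pointing down.

```bash
cat >> h.py <<'E'
from scipy.spatial.transform import Rotation as R
PSI=-0.040; C0=np.array([.661,-.040,.010])
ex=np.array([np.cos(PSI),np.sin(PSI),0]);ey=np.array([-np.sin(PSI),np.cos(PSI),0]);ez=np.array([0,0,1.])
def ch(x,y,z): return C0+x*ex+y*ey+z*ez      # chest frame -> world
def quat(s):
    X=-ez;Y=s*ey;q=R.from_matrix(np.stack([X,Y,np.cross(X,Y)],1)).as_quat();return np.roll(q,1)
E
python3 - <<'E'
from h import *
s=bot.sense();w=s["tcp_rot"];print(R.from_quat(np.roll(w,-1)).as_matrix().round(2))
for sg in(1,-1):
  q=quat(sg)
  for p in((-.225,.0675,.25),(-.225,.0675,.047),(-.126,-.0675,.047),(.12,0,.42),(.12,0,.25),(-.067,0,.137)):
    p=ch(*p);r=bot.inverse_kinematics(p,q);print(sg,p.round(3),None if r is None else np.round(r,2))
E
```

```text
[[-0.    0.27  0.96]
 [-0.    0.96 -0.27]
 [-1.   -0.   -0.  ]]
1 [0.439 0.036 0.26 ] [-0.18 -0.31  2.03 -0.    1.42 -1.71]
1 [0.439 0.036 0.057] [-0.18 -0.02  2.19 -0.    0.98 -1.71]
1 [ 0.532 -0.102  0.057] [-0.4   0.21  1.93 -0.    1.   -1.93]
1 [ 0.781 -0.045  0.43 ] [-0.2   0.51  0.86 -0.    1.78 -1.73]
1 [ 0.781 -0.045  0.26 ] [-0.2   0.53  1.12 -0.    1.49 -1.73]
1 [ 0.594 -0.037  0.147] [-0.25  0.2   1.76 -0.    1.19 -1.78]
-1 [0.439 0.036 0.26 ] [-0.18 -0.31  2.03 -0.    1.42  1.44]
-1 [0.439 0.036 0.057] [-0.18 -0.02  2.19 -0.    0.98  1.44]
-1 [ 0.532 -0.102  0.057] [-0.4   0.21  1.93 -0.    1.    1.21]
-1 [ 0.781 -0.045  0.43 ] [-0.2   0.51  0.86 -0.    1.78  1.41]
-1 [ 0.781 -0.045  0.26 ] [-0.2   0.53  1.12 -0.    1.49  1.41]
-1 [ 0.594 -0.037  0.147] [-0.25  0.2   1.76 -0.    1.19  1.36]
```

Run:
```python
from h import *
q=quat(1)
bot.gripper_to(0.0)
p=bot.sense()["position"];bot.move_l([p[0],p[1],.30],rate=.2)
bot.move_to(ch(-.232,.066,.26),q)
bot.move_l(ch(-.232,.066,.045),rate=.2)
s=bot.sense();f0=s["contact_force"];print(s["clock"],s["position"],f0,s["grip_width"])
for n in("scene","top"):
    im,d=bot.snapshot(n);cv2.imwrite(f"pics/{n}1.png",im)
```

```text
5.575 [0.43268296 0.03515762 0.05591905] [ 0.47623146 -0.30208826  0.0791158 ] 0.0029222502851456666
```

View pics/scene1.png

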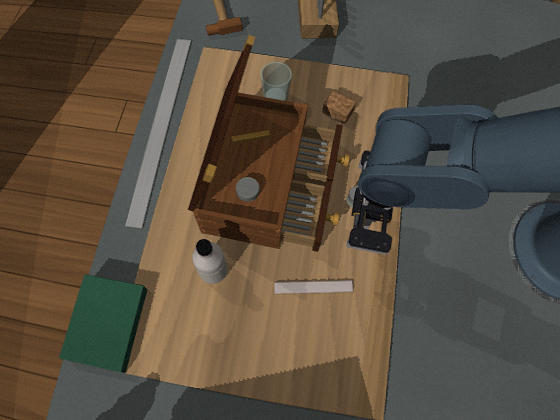

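View pics/top1.png

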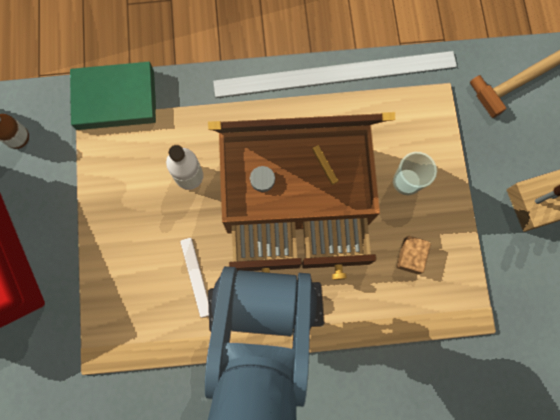

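The fingers are in front of the left knob, with the gripper near (265,300) in the top view, and nothing is disturbed. Now pushing.

```bash
cat > push.py <<'E'
from h import *
def push(y):
    q=quat(1);z=bot.sense()["position"][2]-C0[2]
    bot.move_l(ch(-.145,y,z),q,rate=.06)
    print('mid',bot.sense()["contact_force"].round(2))
    hit=bot.move_l(ch(-.110,y,z),q,rate=.03,threshold=9)
    s=bot.sense();rel=(s["position"]-C0);print('hit',hit,s["clock"],'chest x',rel@ex,'f',s["contact_force"].round(2))
    bot.move_l(ch(-.20,y,z),q,rate=.12)
    print(bot.sense()["contact_force"].round(2))
E
python3 - <<'E'
from push import *
push(.066)
q=quat(1)
bot.move_l(ch(-.232,.066,.12),rate=.2)
bot.move_l(ch(-.232,-.067,.12),q,rate=.2)
bot.move_l(ch(-.232,-.067,.045),q,rate=.2)
push(-.067)
bot.move_l(ch(-.25,-.067,.30),q,rate=.25)
for n in("scene","top"):
    im,d=bot.snapshot(n);cv2.imwrite(f"pics/{n}2.png",im);np.save(f"pics/{n}2.npy",d)
    W=cloud(n,d);P=W.reshape(-1,3);P=P[~np.isnan(P[:,0])];x,y,z=((P-C0)@np.stack([ex,ey,ez],1)).T
    for lab,a,b in(('L',.03,.11),('R',-.11,-.03)):
        m=(z>.06)&(z<.078)&(x<-.07)&(x>-.16)&(y>a)&(y<b);print(n,lab,m.sum(),np.percentile(x[m],[2,8,50]).round(4) if m.sum()>5 else '')
print(bot.sense()["clock"])
E
```

```text
mid [-1.01 -0.01 -0.43]
hit True 7.9333 chest x -0.1298419610323116 f [ 0.81  0.05 -0.  ]
[0.78 0.32 0.2 ]
mid [-1.46 -0.59 -0.68]
hit True 12.8 chest x -0.1299048655664946 f [ 0.79 -0.41  0.15]
[0.44 0.98 0.18]
scene L 261 [-0.0918 -0.0912 -0.0861]
scene R 214 [-0.0918 -0.0913 -0.086 ]
top L 354 [-0.0931 -0.0927 -0.0879]
top R 356 [-0.0932 -0.0929 -0.0881]
14.8167
```

View pics/top2.png

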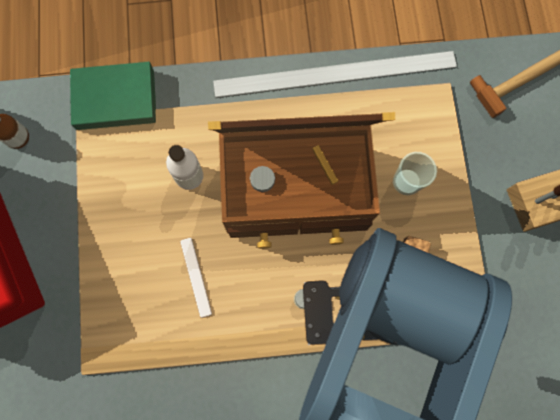

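View pics/scene2.png

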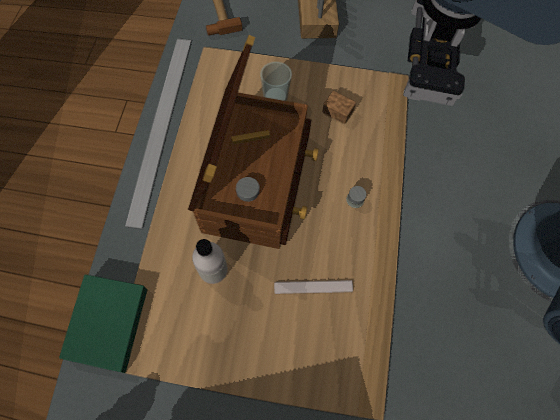

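Both drawers are home. The fronts measure at chest x = -0.092, which is the shut position, and both pushes ended on a hard stop at the same place. The lid is untouched, with its tabs still at (214,126) and (389,117) in the top view. Next, moving over and behind the lid.

Run:
```python
from h import *
q=quat(1)
bot.move_l(ch(-.25,-.067,.43),q,rate=.3)
bot.move_l(ch(.12,0,.43),q,rate=.25)
bot.move_l(ch(.12,0,.272),q,rate=.15)
s=bot.sense();print(s["clock"],s["position"],s["contact_force"].round(2))
for n in("scene","top"):
    im,d=bot.snapshot(n);cv2.imwrite(f"pics/{n}3.png",im)
```

```text
18.25 [ 0.78146358 -0.04492234  0.28379115] [-0.25 -0.6   0.21]
```

View pics/scene3.png

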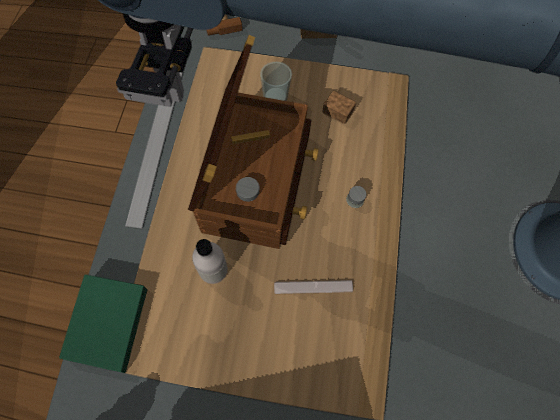

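The gripper is behind the lid, at about (150,70) in the scene view, and clear of it. Following the closing arc now.

```bash
cat > lid.py <<'E'
from h import *
q=quat(1);RHO=.150;OFF=.010
def tp(th,rho=RHO): return ch(.08-rho*np.cos(th)+.010*np.sin(th)+OFF, 0, .11+rho*np.sin(th)+.010*np.cos(th)+.017)
E
python3 - <<'E'
from lid import *
print(bot.move_l(tp(1.22),rate=.06,threshold=12),bot.sense()["contact_force"].round(2))
for th in np.arange(1.1,.55,-.11):
    h=bot.move_l(tp(th),rate=.07,threshold=15);s=bot.sense();print(round(th,2),h,s["contact_force"].round(2),s["clock"])
    if h:break
for n in("scene","top"):
    im,d=bot.snapshot(n);cv2.imwrite(f"pics/{n}4.png",im)
E
```

```text
False [2.03 0.26 0.11]
1.1 False [ 0.38  0.36 -0.58] 20.1083
0.99 False [-0.02 -0.42  0.6 ] 20.4917
0.88 False [ 0.16  0.2  -0.25] 20.875
0.77 False [-0.02  0.54 -0.17] 21.2583
0.66 False [-0.94 -0.28 -0.34] 21.6417
```

View pics/scene4.png

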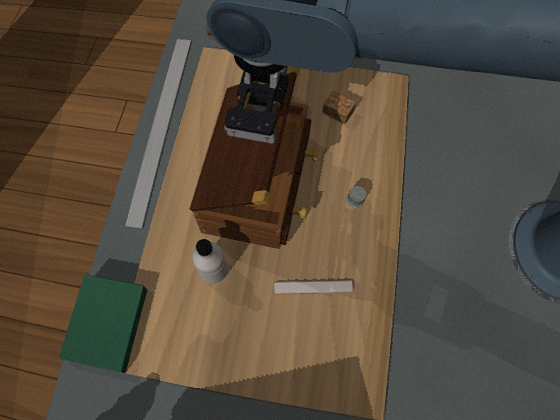

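The lid is following the fingertip. It is about halfway down, with its left tab now at (260,197). Continuing to shut.

Run:
```python
from lid import *
for th in (.55,.44,.33,.22,.13,.07):
    h=bot.move_l(tp(th),rate=.06,threshold=15);s=bot.sense();print(round(th,2),h,s["contact_force"].round(2),s["clock"])
    if h:break
p=bot.sense()["position"]
e=tp(0)-[0,0,.012]
h=bot.move_l(e,rate=.03,threshold=12);s=bot.sense();print('press',h,s["position"]-tp(0),s["contact_force"].round(2),s["clock"])
bot.hold(.3)
print(bot.sense()["contact_force"].round(2))
p=bot.sense()["position"];bot.move_l([p[0],p[1],.35],rate=.15)
bot.move_l(ch(-.25,-.1,.40),rate=.25)
for n in("scene","top"):
    im,d=bot.snapshot(n);cv2.imwrite(f"pics/{n}5.png",im)
    P=cloud(n,d).reshape(-1,3);P=P[~np.isnan(P[:,0])];Q=(P-C0)@np.stack([ex,ey,ez],1);x,y,z=Q.T
    m=(x>-.08)&(x<.07)&(abs(y)<.125)&(z>.1)&(z<.15);f=np.linalg.lstsq(np.c_[x[m],y[m],np.ones(m.sum())],z[m],rcond=None)[0];print(n,'lid plane',f.round(4),m.sum())
    for lab,a,b in(('L',.03,.11),('R',-.11,-.03)):
        m=(z>.06)&(z<.078)&(x<-.07)&(x>-.16)&(y>a)&(y<b);print(n,lab,m.sum(),np.percentile(x[m],[2,8,50]).round(4) if m.sum()>5 else '')
print(bot.sense()["clock"])
```

```text
0.55 False [ 0.36 -0.35  1.08] 22.1667
0.44 False [1.05 0.06 0.31] 22.5917
0.33 False [-0.35  0.33 -0.35] 23.0167
0.22 False [0.53 0.55 0.1 ] 23.4417
0.13 False [ 0.11 -0.85  0.49] 23.8167
0.07 False [-0.59  0.36 -0.57] 24.1167
press True [ 0.00082085 -0.00011168  0.00024874] [-1.6  -0.22  5.44] 24.5917
[-1.25 -0.2   4.83]
scene lid plane [-1.000e-04 -1.000e-03  1.216e-01] 9487
scene L 30 [-0.0919 -0.0919 -0.0913]
scene R 32 [-0.0918 -0.0918 -0.0914]
top lid plane [0.0015 0.0006 0.1214] 12186
top L 240 [-0.0931 -0.0929 -0.0901]
top R 247 [-0.0933 -0.0931 -0.0905]
27.5417
```

View pics/scene5.png

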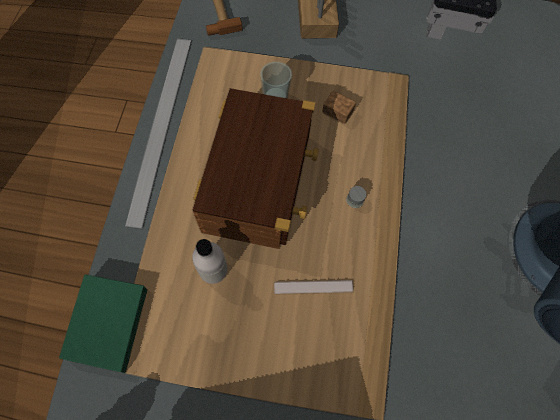

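View pics/top5.png

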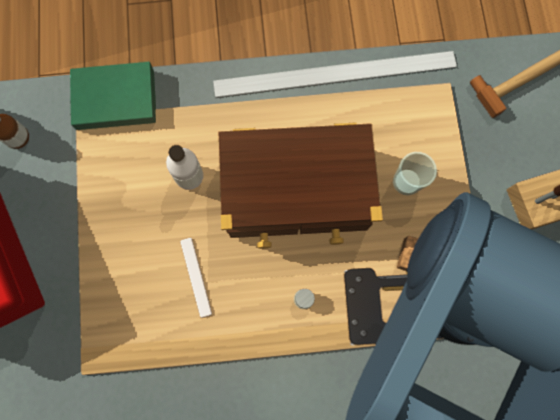

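The lid is level, with a slope of no more than 0.0015 rad. The drawers are still home, and every bystander in view is at its original pixels: bottle (177,153), jar (304,298), folder (196,278) and beaker (417,165). The arm is clear, so I'm handing in.

Run:
```python
from station import bot
bot.hold(.3);print(bot.sense()["contact_force"],bot.sense()["clock"]);print(bot.finish_job())
```

```text
[-0.91931743 -0.26763388 -0.28150171] 27.8417
the job is handed in; nothing more can be done
None
```

I pushed both drawers home by their knobs with shut fingertips, left then right. I then went behind the raised lid, followed its arc down and pressed it shut. The job was handed in at about 28 s of the 58 s allowed; no verdict was reported.

**Drawers:** both fronts measured within about 1.5 mm of the shut position in both views, before and after the lid was closed. Both pushes ended on a hard stop at the same place. The stop was about 4 mm further out than I expected from the finger thickness, which I did not measure. I trusted the camera reading and the hard stop.

**Lid:** its slope was 0.0015 rad or less in both views, against the 0.04 rad limit. Pressing it down ended on a firm stop.

**Bystanders:** the items on the board looked unmoved in the last pictures. The block is partly hidden by the arm in the top view but clear in the scene view. The tin and the stamp are now under the shut lid, so I could not check them at the end. They had not moved when last seen, just before I started closing the lid.

**Arm:** it was clear of everything at hand-in, and the force reading was about 1 N, which is noise.

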